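Uncap a split gel mould, close it on its dowels and hold it shut

ROBOT

A 6-joint arm with a two-finger parallel gripper is mounted at the origin on a cart in front of the work surface, level with it; the furniture and walls round the work are solid. World frame = base frame: x ahead of the robot, y to its left, z up, the work surface at z = 0. Lengths are in m, angles in rad, forces in N, time in s.
With the tool pointing down it reaches from about 0.375 to 0.975 m from the base axis. Payload 3.8 kg.
Tool frame: the origin (TCP) lies between the finger pads; the fingertips stand 25 mm ahead of it and the grasp point (between the pads) lies 6 mm ahead of it (ctrl.finger_overhang is the distance from the TCP to the fingertips, in m); y points along the fingers, z is the direction in which the jaws open and shut, and the axes are right-handed (so a half turn about y gives the same grasp; the last joint's range is limited). The gripper opens to 85 mm and grips with 20 to 120 N. Pads are 22 mm wide; open, the fingers measure 114 mm over their backs; the gripper's body (76 mm by 85 mm) begins 54 mm behind the grasp point. The pads swing forward as they close: fully open they stand 13 mm farther back than shut.
Start: joints at [1.095, 0.264, 1.604, -0, 1.274, -0.037], TCP at [0.287, 0.611, 0.256] pointing down, gripper open.
Joint ranges: [-2.63, 2.63], [-0.94, 2.18], [0.31, 2.57], [-1.31, 4.45], [0, 2.66], [-2.55, 2.55]. Speed limits (rad/s): [2.57, 2.57, 3.14, 3.14, 3.14, 3.14].

INTERFACE

Orientations are given as [roll, pitch, yaw] about the fixed x, y, z axes, in that order (R = Rz(yaw) Ry(pitch) Rx(roll)).
In Python, from workcell import ctrl gives the robot as it stands. Calls block until the motion is done:
- ctrl.move_pose(position, orientation): joint-space move of the TCP to a pose.
- ctrl.move_l(position, rot=None, vel=0.15): straight line of the TCP; rot=None keeps the orientation; vel is the mean speed in m/s.
- ctrl.move_joints(angles): joint-space move.
- ctrl.open() and ctrl.grab(): open the fingers fully, or close them until they stop; the grip force is fixed at half the most.
- ctrl.pause(seconds).
- ctrl.ik(position, orientation): joint angles nearest the present ones, or None.
- ctrl.state(): the state.
- ctrl.read_camera(name): name is "side" or "top"; returns the picture (400x640x3 uint8, red, green, blue); there is no depth.
- ctrl.camera_params(name): a dict with "fx", "fy", "cx", "cy" (pixels), "k1" (the pictures are not rectified: a ray, as slopes to the right and down, at radius r is drawn at 1 + k1 r^2 times it, then the intrinsics apply), "R" (3x3) and "t" (3): a world point X has camera coordinates R X + t. Camera axes: x right, y down, z forward; pixel columns grow to the right and rows downward; lengths in m; the calibration is good to about 2 mm. A picture is of the moment at which its call begins. camera_params takes no time and is no camera call.
A pose or a line that the arm cannot do raises ctrl.Unreachable and nothing moves.
- ctrl.close_job(): hands the job in, once; it reports no verdict.
The state is a dict: "time_s": time; "qpos": joint angles; "qvel": joint speeds; "joint_efforts": joint torques, N m; "tool_pos": TCP position; "eef_rot": TCP orientation; "contact_force": force on the tool from outside, world axes, zero at the start; "moment": the same for the moment, N m; "finger_gap": finger opening in m.
Only numpy, scipy, OpenCV 4.12 (cv2) and the standard library are available. Lean on these libraries where they do the work, as an engineer would, in place of code of your own. Each camera call takes 0.05 s, during which the arm holds its last target. There are 200 camera calls.

TASK

First lift the grey dust cap off the lower half of the casting mould and set it, knob up, down into the shallow round cap holder. Then take the upper mould half by its black grip, lower it onto the two dowels of the lower half and press it down against the sprung ejector until the two faces meet flush; the program finishes while still holding the mould pressed shut, without letting go. Leave the dish, the pen and the tweezers where they lie.

Things in the scene. Friction and masses are not known exactly. Their poses are not given: they have to be found in the camera images.
- mould_lower: lower mould half, fixed: bare aluminium block 130 x 70 x 30 mm (x, y, z) on a flange 164 x 60 x 8 mm, in the middle of the work area. Origin: centre of its underside; x along its length, z up. Parting face: 30 mm above the origin; on it two steel dowels, 10 mm thick, 20 mm tall (top 7 mm tapers to a 4 mm tip), at (x, y) = (+48, +20) and (-48, -20) mm. Between them the ejector disc.
- ejector (a joint): sprung steel ejector disc, 28 mm wide, in the middle of the lower half's parting face; 0 = up, 6 mm proud of the face; 0.006 m = pushed flush. The spring pushes up with about 8 N at 0 and 12 N at 0.006, more than the upper half's weight, so that it lifts an upper half that is let go by 6 mm.
- dust_cap: loose round grey plastic dust cap that stands on the lower half's parting face, over the ejector: 44 mm in diameter, 14 mm high, hollow below (36 mm bore, 9 mm deep), with a knob 22 mm in diameter from 14 to 34 mm height on top. About 40 g. Origin: centre of its rim underneath; z up through the knob.
- cap_holder: cap holder, fixed to the bench: shallow round grey cup, 68 mm outside diameter, 14 mm high, mouth 50 mm wide (the cap is 44 mm); its inner floor is 5 mm above the origin. Origin: centre of its underside on the bench.
- rest_pad: black rubber pad 150 x 90 x 6 mm, fixed on the bench, on which the upper mould half lies at the start. Pad and cap holder stand left and right of the lower half, either way round. Origin: centre of its underside.
- mould_upper: upper mould half, loose, 0.28 to 0.42 kg: aluminium plate 130 x 70 x 22 mm, two 12 mm through holes at (x, y) = (+48, +20) and (-48, -20) mm; on top a black grip block, 50 mm long (x), 26 mm wide (y), from 22 to 50 mm height. Origin: centre of the plate's underside; x along its length, z up. Fits the dowels also after half a turn. Closed, its origin is 30 mm above the lower half's.
- petri_dish: bystander: dish of clear plastic, 62 mm wide, 15 mm high, beyond the mould; origin under its centre
- ball_pen: bystander: pen 145 mm long lying on the bench beyond the work on the right; origin under its middle
- tweezers: bystander: steel tweezers 118 mm long lying on the bench, far left; origin under their middle

How it is judged:
By the outcome, as a careful person would: the job done as asked, in the order asked, and still so for the second after the job is handed in, while the arm keeps its last pose, push and grip.
It also fails if it takes over 58 s, if anything falls off the work surface, if the arm or the gripper's body presses on something with over 40 N, if the wrist force passes 120 N, or if a joint passes its speed limit or range.

## Working session

There is one attempt and no reset: what is moved stays moved. The work goes in short steps, each a Python script; the robot and the scene stay as the last script left them, time stands still between calls to the robot, and variables do not carry over. Pictures are saved under pics/ and viewed, about 8 in all and at most 12, crops included, and the job is handed in when it is done.

```bash
ls; mkdir -p pics; cat > shot.py <<'E'
from workcell import ctrl
import cv2,sys
def shot(n,f):
    im=ctrl.read_camera(n); cv2.imwrite(f'pics/{f}.png',im[:,:,::-1]); return im
E
python3 - <<'E'
from shot import *
for n in('side','top'):
    shot(n,n+'0'); p=ctrl.camera_params(n); print(n,p)
s=ctrl.state(); print(s)
E
```

```text
pics
side {'fx': 382.6577896231208, 'fy': 382.6577896231208, 'cx': 316.5542820416752, 'cy': 205.86819149451125, 'k1': 0.008215650719348369, 'R': array([[ 0.97070381, -0.23924027,  0.02232035],
       [-0.13198553, -0.6085267 , -0.78248008],
       [ 0.20078328,  0.75661043, -0.62227544]]), 't': array([-0.53479139,  0.10958982,  0.86283803])}
top {'fx': 424.46350303113866, 'fy': 424.46350303113866, 'cx': 320.71265649359066, 'cy': 204.69763187882774, 'k1': -0.041170842343793854, 'R': array([[-7.95388687e-04, -9.99830051e-01, -1.84183927e-02],
       [-9.87483531e-01,  3.69025360e-03, -1.57678971e-01],
       [ 1.57720142e-01,  1.80624434e-02, -9.87318644e-01]]), 't': array([0.00971627, 0.57940028, 0.99106759])}
{'time_s': 0.1, 'qpos': array([ 1.09511069e+00,  2.64688447e-01,  1.60528522e+00, -2.81601947e-05,
        1.27369170e+00, -3.69070977e-02]), 'qvel': array([ 0.00128642, -0.00127144, -0.00311024,  0.00096051, -0.00044701,
        0.00050523]), 'joint_efforts': array([ 4.36304199e-04, -5.16707897e+01, -3.68592668e+01, -7.30875081e-05,
        6.29847680e-03, -2.73055988e-06]), 'tool_pos': array([0.28648843, 0.61049169, 0.2550535 ]), 'eef_rot': array([-1.57286862e+00,  4.95893648e-05, -4.38770320e-01]), 'contact_force': array([-0.10687088, -0.98070534, -0.60852751]), 'moment': array([-0.03561596,  0.08873115,  0.0257248 ]), 'finger_gap': 0.08545239490599296}
```

View pics/side0.png

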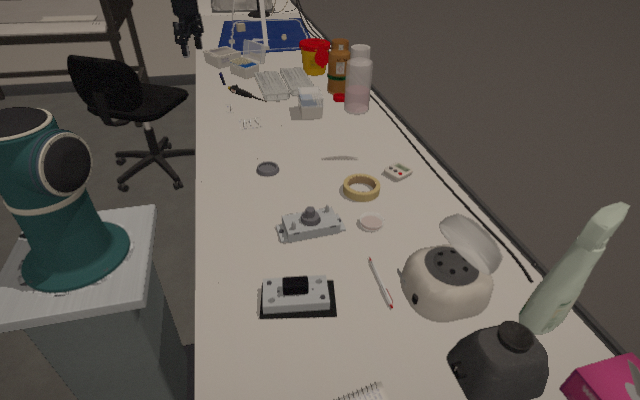

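View pics/top0.png

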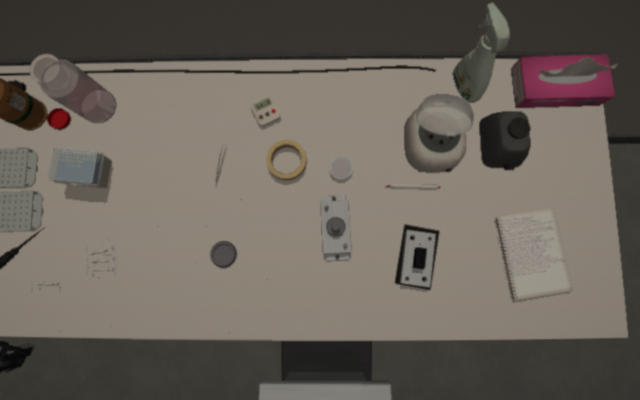

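Side: lower half with cap at (311,222), holder at (268,169), upper half on pad at (297,292). Top: cap (336,227), holder (223,254), upper half (418,258). Next I'll enlarge these regions.

```bash
python3 - <<'E'
import cv2,numpy as np
t=cv2.imread('pics/top0.png');s=cv2.imread('pics/side0.png')
def c(im,x,y,w,h,k): return cv2.resize(im[y:y+h,x:x+w],(w*k,h*k),interpolation=cv2.INTER_CUBIC)
C=np.zeros((600,800,3),np.uint8)
def put(a,x,y): C[y:y+a.shape[0],x:x+a.shape[1]]=a
put(c(t,310,190,55,75,4),0,0); put(c(t,392,220,52,75,4),220,0)
put(c(t,205,235,40,40,4),430,0); put(c(s,250,155,36,30,4),600,0)
put(c(s,270,198,80,48,5),0,305); put(c(s,252,265,92,56,4),410,305)
C=cv2.convertScaleAbs(C,alpha=1.5)
cv2.imwrite('pics/comp0.png',C)
E
```

```text
(no output)
```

View pics/comp0.png

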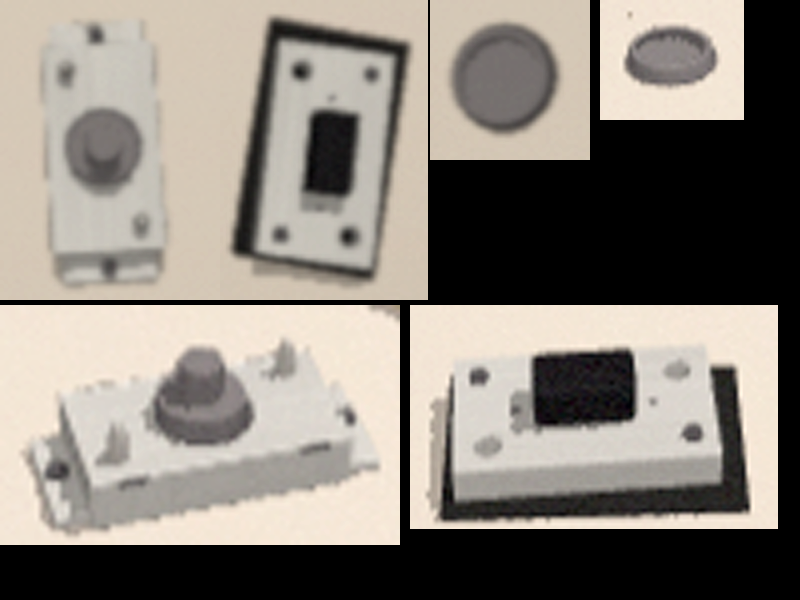

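The composite shows both moulds nearly along world x. The lower half's dowels are at front-left and back-right. In the top view the upper half's larger dark through holes are in the same corners, and it is turned a few degrees clockwise. The holder opens upward. Next is the geometry.

```bash
cat > geo.py <<'E'
import cv2,numpy as np
from workcell import ctrl
P={n:ctrl.camera_params(n) for n in('top','side')}
def K(p): return np.array([[p['fx'],0,p['cx']],[0,p['fy'],p['cy']],[0,0,1.]]),np.array([p['k1'],0,0,0])
def ray(n,uv):
    p=P[n];k,d=K(p)
    q=cv2.undistortPoints(np.asarray(uv,float).reshape(-1,1,2),k,d)[:,0]
    return -p['R'].T@p['t'], np.c_[q,np.ones(len(q))]@p['R']
def plane(n,uv,z):
    o,d=ray(n,uv); return (o+d*((z-o[2])/d[:,2])[:,None])
def tri(a,b):  # a: top px, b: side px -> point, miss
    A=[];B=[];L=[]
    for n,u in(('top',a),('side',b)):
        o,d=ray(n,u);d=d[0]/np.linalg.norm(d);M=np.eye(3)-np.outer(d,d);A.append(M);B.append(M@o);L.append((o,d))
    x=np.linalg.solve(A[0]+A[1],B[0]+B[1])
    return x,max(np.linalg.norm(M@(x-o)) for M,(o,d) in zip(A,L))
def proj(n,X):
    p=P[n];k,d=K(p);r,_=cv2.Rodrigues(p['R'])
    return cv2.projectPoints(np.asarray(X,float).reshape(-1,1,3),r,p['t'],k,d)[0][:,0]
def blobs(mask,x,y,w,h,amin=8):
    m=np.zeros_like(mask);m[y:y+h,x:x+w]=mask[y:y+h,x:x+w]
    c,_=cv2.findContours(m.astype(np.uint8),cv2.RETR_LIST,cv2.CHAIN_APPROX_NONE)
    return sorted([k for k in c if cv2.contourArea(k)>=amin],key=cv2.contourArea,reverse=True)
def bgr2(im): 
    h=cv2.cvtColor(im,cv2.COLOR_BGR2HSV).astype(int); return h[...,1],h[...,2]
E
python3 - <<'E'
from geo import *
np.set_printoptions(precision=4,suppress=True)
t=cv2.imread('pics/top0.png');s=cv2.imread('pics/side0.png')
st,vt=bgr2(t);ss,vs=bgr2(s)
print('top bench',t[240,380],'plate',t[235,425],'lower',t[245,336],'cap',t[232,328],'knob',t[225,335],'holder',t[254,223],'pad',t[245,403],'grip',t[258,420])
print('side bench',s[250,300],'plate',s[292,275],'cap',s[223,320],'knob',s[213,311],'holder',s[167,268],'grip',s[285,297],'lowtop',s[226,295])
for name,im,v,sat,rg in(('top',t,vt,st,[('cap',318,210,36,35),('hold',205,235,40,40),('pad',392,220,52,75)]),('side',s,vs,ss,[('cap',298,203,28,32),('hold',250,155,36,30),('pad',252,265,92,56)])):
    for nm,x,y,w,h in rg:
        th={'cap':110,'hold':120,'pad':55}[nm]
        if name=='side' : th={'cap':130,'hold':150,'pad':60}[nm]
        for k in blobs(v<th,x,y,w,h)[:6]:
            m=cv2.moments(k);print(name,nm,'A',m['m00'],'c',m['m10']/m['m00'],m['m01']/m['m00'],'bb',cv2.boundingRect(k),'rect',cv2.minAreaRect(k))
E
```

```text
top bench [122 134 143] plate [123 129 132] lower [126 132 134] cap [70 73 75] knob [76 77 81] holder [73 74 78] pad [27 30 31] grip [14 13 13]
side bench [145 155 165] plate [137 143 146] cap [137 143 146] knob [62 62 67] holder [88 89 93] grip [19 20 21] lowtop [105 110 116]
top cap A 314.0 c 335.27547770700636 227.1348195329087 bb (326, 217, 20, 22) rect ((335.5, 227.5), (21.0, 19.0), 90.0)
top hold A 576.5 c 223.17635154668977 254.0956923966464 bb (210, 240, 28, 29) rect ((223.25003051757812, 253.75003051757812), (26.870054244995117, 27.577163696289062), 45.0)
top pad A 214.0 c 409.08099688473516 248.34890965732086 bb (396, 225, 43, 59) rect ((416.74322509765625, 256.5405578613281), (34.52378845214844, 58.69043731689453), 9.462322235107422)
top pad A 200.5 c 419.20864505403154 258.1039068994181 bb (413, 248, 13, 21) rect ((419.21954345703125, 258.0244140625), (11.264016151428223, 20.31940460205078), 6.340191841125488)
side cap A 291.5 c 309.6106346483705 217.26815323041737 bb (298, 207, 23, 20) rect ((309.75, 218.25), (19.798994064331055, 20.506101608276367), 45.0)
side cap A 114.5 c 314.20669577874816 231.61717612809315 bb (298, 227, 28, 8) rect ((311.5, 230.5), (7.0, 27.0), 90.0)
side hold A 287.0 c 267.25377468060395 168.74274099883854 bb (256, 161, 24, 16) rect ((267.5, 168.5), (15.0, 23.0), 90.0)
side pad A 498.0 c 307.7449799196787 309.4139892904953 bb (260, 281, 77, 38) rect ((297.3759765625, 299.77398681640625), (35.2431755065918, 76.09757995605469), 87.79740142822266)
side pad A 391.0 c 294.9624893435635 285.4803921568627 bb (283, 277, 25, 18) rect ((295.0, 285.5), (17.0, 24.0), 90.0)
```

```bash
python3 - <<'E'
from geo import *
np.set_printoptions(precision=4,suppress=True)
print('cam',ray('top',[[320,200]])[0],ray('side',[[320,200]])[0])
for n,a,b in [('dowel far tip',(326.4,206.7),(327,204.6)),('dowel near tip',(344.8,245),(293.1,221.5)),('hole far',(412.1,237.1),(318.6,280.8)),('hole near',(423.9,278.6),(271.1,299.6)),('grip',(419.2,258.1),(296,281.5)),('holder',(223.2,254.1),(267.3,168)),('knob top',(335.3,224.5),(309.8,209.5))]:
    print(n,*tri(a,b))
t=cv2.imread('pics/top0.png')
lab=cv2.cvtColor(t,cv2.COLOR_BGR2LAB).astype(int); 
b=lab[...,2]-128; print('b bench',b[240,380],'plate',b[235,425],'lower',b[245,336], b[245,332],b[250,330])
v=t.max(2).astype(int)
# upper plate top: bright, inside pad ; lower: neutral
for nm,m,x,y,w,h,z in(('upper',(b<=4)&(v>100),395,222,47,68,.028),('lower',(b<=4)&(v>100),312,192,50,75,.03),('holder',v<115,205,235,40,40,.012),('cap',v<108,318,210,36,35,.04),('grip',v<40,408,244,22,28,.056)):
    k=cv2.morphologyEx(m.astype(np.uint8),cv2.MORPH_CLOSE,np.ones((3,3))) if nm in('upper','lower') else m.astype(np.uint8)
    c=blobs(k,x,y,w,h,60)[0]
    X=plane('top',c[:,0].astype(float),z)[:,:2]
    r=cv2.minAreaRect((X*1000).astype(np.float32)); print(nm,'area px',cv2.contourArea(c),'rect mm',r, 'circ',cv2.minEnclosingCircle((X*1000).astype(np.float32)))
E
```

```text
cam [ 0.4158 -0.0103  1.07  ] [ 0.3603 -0.7141  0.6346]
dowel far tip [ 0.5742 -0.0056  0.0514] 0.0006282938886501118
dowel near tip [ 0.481  -0.0493  0.0507] 0.0003226785830884809
hole far [ 0.5013 -0.2155  0.0271] 0.00020585423557774996
hole near [ 0.4002 -0.2408  0.027 ] 0.0002463218784133505
grip [ 0.4507 -0.2264  0.0503] 0.0016799968302181876
holder [0.4614 0.2531 0.0096] 0.00040129194911118756
knob top [ 0.5277 -0.0265  0.0608] 0.0012808571790266234
b bench 8 plate 4 lower 3 4 4
upper area px 1434.0 rect mm ((450.4402770996094, -227.8632354736328), (69.4011001586914, 128.9098663330078), 81.78929138183594) circ ((450.4483947753906, -228.4439697265625), 70.95735168457031)
lower area px 1471.5 rect mm ((534.5790405273438, -26.7662353515625), (141.73629760742188, 68.39456176757812), 2.7119500637054443) circ ((533.23193359375, -25.831789016723633), 75.39875030517578)
holder area px 556.5 rect mm ((460.6796569824219, 252.44302368164062), (66.53463745117188, 66.19640350341797), 45.73815155029297) circ ((460.7688903808594, 252.91258239746094), 34.74534225463867)
cap area px 312.0 rect mm ((524.10693359375, -27.482961654663086), (46.32240295410156, 51.37918472290039), 89.84444427490234) circ ((524.1961059570312, -26.519559860229492), 26.68610191345215)
grip area px 184.5 rect mm ((449.5836486816406, -225.0616912841797), (25.384414672851562, 46.565120697021484), 82.17398071289062) circ ((449.1613464355469, -225.7611541748047), 25.23265266418457)
```

Heights match the text: dowel tips 51 mm, upper plate top 27 mm, knob top about 62 mm. Lower half is at (0.528, -0.027) with yaw 2.6°, upper half at (0.451, -0.228) with yaw -8.3°, and the holder at (0.461, 0.253). I'll grasp the cap now.

```bash
cat > h.py <<'E'
from geo import *
from shot import shot
np.set_printoptions(precision=4,suppress=True)
def O(deg): return [-np.pi/2,0,np.radians(deg)]
def st(m=''):
    s=ctrl.state();print(m,'t',round(s['time_s'],2),'p',s['tool_pos'],'F',s['contact_force'],'M',s['moment'],'gap',round(s['finger_gap'],4),'rpy',np.degrees(s['eef_rot']));return s
E
python3 - <<'E'
from h import *
print(ctrl.finger_overhang)
ctrl.move_pose([.5265,-.0268,.15],O(0)); st('above')
ctrl.move_l([.5265,-.0268,.0715],vel=.1); st('down')
ctrl.grab(); st('grab')
ctrl.move_l([.5265,-.0268,.15],vel=.12); st('up')
shot('side','lift_s');shot('top','lift_t')
a=cv2.imread('pics/lift_s.png')[130:330,230:400];b=cv2.imread('pics/lift_t.png')[180:300,270:400]
C=np.zeros((600,800,3),np.uint8);C[:400,:340]=cv2.resize(a,None,fx=2,fy=2);C[:360,360:750]=cv2.resize(b,None,fx=3,fy=3)
cv2.imwrite('pics/lift.png',cv2.convertScaleAbs(C[:400],alpha=1.5))
E
```

```text
0.025
above t 2.55 p [ 0.5268 -0.0262  0.1502] F [ 0.2583  0.5374 -0.8916] M [-0.0672 -0.0274  0.0241] gap 0.0851 rpy [-89.9911  -0.028    0.0429]
down t 3.48 p [ 0.5272 -0.0268  0.0721] F [-0.4281 -0.3436  0.7914] M [-0.04   -0.0377  0.0444] gap 0.0853 rpy [-90.0049  -0.0642   0.0035]
grab t 4.1 p [ 0.527  -0.0268  0.072 ] F [-1.1541  0.0023  3.6147] M [-0.038   0.0243  0.051 ] gap 0.0192 rpy [-90.006   -0.0588   0.    ]
up t 4.91 p [ 0.5258 -0.0267  0.1492] F [ 0.1801  0.8636 -1.1172] M [-0.0104 -0.0828 -0.0069] gap 0.0193 rpy [-89.992    0.0787  -0.0009]
```

View pics/lift.png

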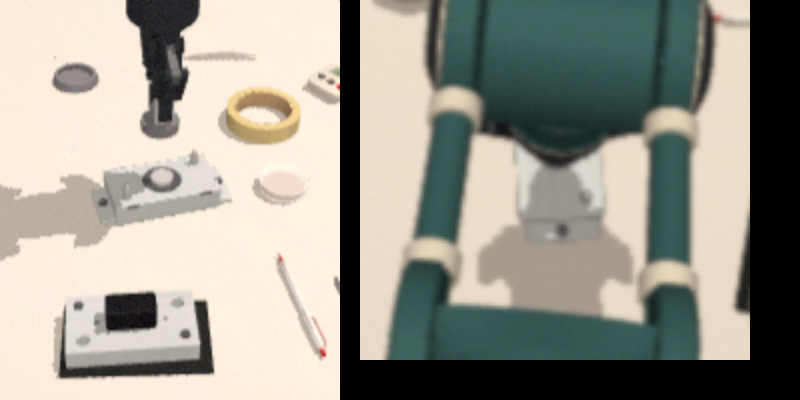

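The cap is held by its knob below the fingers, at side pixel about (310,191), and the ejector is uncovered at (311,219). Before placing, I'll check where the cap sits along the pad width.

```bash
python3 - <<'E'
from h import *
im=cv2.imread('pics/lift_s.png')
v=im.max(2).astype(int)
print(v[182:202:2,296:326])
for x in(-.01,-.005,0,.005,.01): print(x,proj('side',[[.5258+x,-.0267,.1065],[.5258+x-.022,-.0267,.114],[.5258+x+.022,-.0267,.114]]).round(1).tolist())
E
```

```text
[[170 170 168 169 169 168 168 170  98  67  77  91 101  45  23  26  28  24
   30  28  80 163 169 169 169 168 170 170 170 170]
 [169 169 170 170 168 169 170 168 124  70  74  94 103  50  25  30  26  29
   30  31  95 167 169 169 169 170 170 172 171 170]
 [169 169 168 168 168 145  96  71  65  67  69  95 102  43  30  24  27  26
   27  28 103 126 150 169 171 168 170 170 170 171]
 [168 170 170 168 158  82  64  65  66  67  69  97 102  34  29  27  26  30
   26  20 101 100  97 149 169 169 170 170 171 170]
 [169 169 168 169  99  96  72  66  67  68  63  96 103  56  29  27  25  38
   50  53 103 100 101 104 169 171 169 170 171 170]
 [170 168 169 169  96  71  80  70  68  70  68  76  86  79  84  82  81  78
   74  84 101  95  81 121 167 172 170 170 170 170]
 [171 169 169 170 121  67  62  65  68  70  70  71  73  69  69  72  73  89
   86  82  74  74  69 144 168 169 172 169 171 169]
 [169 170 170 169 170 128  91  69  67  70  70  69  71  73  75  72  72  75
   72  73  74  79 127 168 171 170 170 171 169 169]
 [169 170 170 171 170 170 170 153 128  91  70  71  71  73  71  71  74  76
  110 106 154 162 169 169 170 170 170 170 170 171]
 [169 170 170 169 170 170 170 171 170 170 168 169 162 162 163 161 169 169
  170 168 170 171 169 169 170 169 170 171 170 170]]
-0.01 [[305.5, 194.7], [296.1, 193.3], [314.9, 190.9]]
-0.005 [[307.7, 194.5], [298.3, 193.1], [317.0, 190.7]]
0 [[309.8, 194.2], [300.4, 192.8], [319.1, 190.4]]
0.005 [[311.9, 193.9], [302.6, 192.5], [321.2, 190.1]]
0.01 [[314.0, 193.7], [304.7, 192.2], [323.3, 189.9]]
```

The cap is centred on the TCP to within 1 mm, so I'll place it.

```bash
python3 - <<'E'
from h import *
x,y=.461,.2528
ctrl.move_pose([x,y,.12],O(0)); st('above')
ctrl.move_l([x,y,.056],vel=.1); st('in mouth')
z=.056
while z>.045:
    z-=.0015; ctrl.move_l([x,y,z],vel=.03); s=ctrl.state()
    if s['contact_force'][2]>3: break
st('floor'); print(z)
if s['tool_pos'][2]<.050:
    ctrl.open(); st('open'); ctrl.move_l([x,y,.14],vel=.15)
    ctrl.move_pose([.4507,-.2275,.16],O(-8.3)); st('over upper')
shot('side','pl_s');shot('top','pl_t')
a=cv2.imread('pics/pl_s.png')[130:330,230:400];b=cv2.imread('pics/pl_t.png')[180:300,190:380]
C=np.zeros((400,800,3),np.uint8);C[:400,:340]=cv2.resize(a,None,fx=2,fy=2);C[:240,360:740]=cv2.resize(b,None,fx=2,fy=2)
C[240:400,360:520]=cv2.resize(cv2.imread('pics/pl_s.png')[150:190,250:290],None,fx=4,fy=4)
cv2.imwrite('pics/pl.png',cv2.convertScaleAbs(C,alpha=1.5))
E
```

```text
above t 6.12 p [0.4614 0.2522 0.12  ] F [ 0.0783 -0.4267 -0.9782] M [ 0.0414 -0.0033 -0.0221] gap 0.0193 rpy [-90.0303  -0.0113  -0.0072]
in mouth t 6.91 p [0.4614 0.2528 0.0563] F [0.1363 0.2495 0.1448] M [ 0.008   0.0183 -0.0147] gap 0.0192 rpy [-89.9862  -0.0227  -0.0245]
floor t 8.66 p [0.4612 0.2529 0.047 ] F [-3.7371 -1.8634 11.7614] M [-0.3737  0.6823  0.0078] gap 0.0195 rpy [-90.0051   0.0072   0.0048]
0.04549999999999999
open t 9.31 p [0.4609 0.2528 0.0454] F [0.2972 0.3092 0.6656] M [-0.014   0.0201  0.0079] gap 0.0855 rpy [-90.0081   0.0123   0.0047]
over upper t 11.84 p [ 0.4509 -0.2267  0.1598] F [ 0.435  -0.0959  0.0834] M [-0.0223  0.0256  0.0404] gap 0.0855 rpy [-89.9727   0.0177  -8.2464]
```

View pics/pl.png

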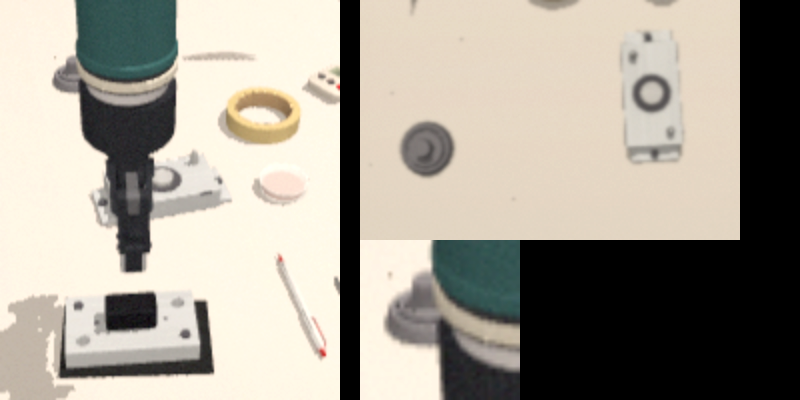

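The cap sits concentric in the holder, floor contact came at the expected height, and the lower half is clear. Now I'll take the upper half and lift it, refining the lower half's pose from the clear top view.

```bash
python3 - <<'E'
from h import *
ctrl.move_l([.4505,-.2272,.0565],vel=.1); st('down')
ctrl.grab(); st('grab')
ctrl.move_l([.4505,-.2272,.13],vel=.08); ctrl.pause(.3); st('up')
# move near the mould, high, yaw aligned
ctrl.move_l([.5277,-.0272,.13],rot=O(2.6),vel=.15); ctrl.pause(.3); st('over')
shot('side','ov_s');shot('top','ov_t')
a=cv2.imread('pics/ov_s.png')[140:250,250:370];b=cv2.imread('pics/ov_t.png')[190:270,300:370];b0=cv2.imread('pics/pl_t.png')[190:270,300:370]
C=np.zeros((560,800,3),np.uint8);C[:440,:480]=cv2.resize(a,None,fx=4,fy=4,interpolation=2)
C[:280,500:745]=cv2.resize(b,None,fx=3.5,fy=3.5,interpolation=2);C[280:560,500:745]=cv2.resize(b0,None,fx=3.5,fy=3.5,interpolation=2)
cv2.imwrite('pics/ov.png',cv2.convertScaleAbs(C,alpha=1.5))
E
```

```text
down t 13.12 p [ 0.4512 -0.2276  0.0572] F [-0.338  -0.1744  0.0817] M [0.0137 0.0478 0.0204] gap 0.0854 rpy [-90.0302  -0.0781  -8.2983]
grab t 13.7 p [ 0.451  -0.2276  0.057 ] F [0.1935 0.9837 2.8541] M [-0.105   0.0616  0.0435] gap 0.0249 rpy [-90.0318  -0.0646  -8.2962]
up t 15.07 p [ 0.4503 -0.2271  0.1295] F [-0.2418 -0.7422 -2.8654] M [-0.0101 -0.0177 -0.0368] gap 0.0245 rpy [-89.9813   0.0482  -8.3014]
over t 16.95 p [ 0.5276 -0.0276  0.13  ] F [-0.033  -0.6928 -2.8757] M [-0.0345 -0.0103  0.0174] gap 0.0248 rpy [-90.0022  -0.0005   2.5617]
```

View pics/ov.png

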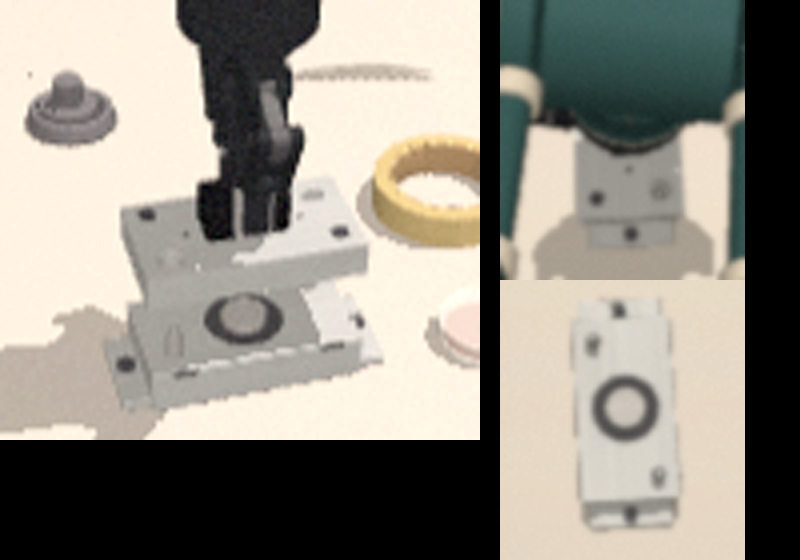

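Side view: the upper half is level in the grip, with holes near (328,188) and (292,204); the cap sits well in the holder. Now the relative offset of holes to dowels.

```bash
python3 - <<'E'
from h import *
t=cv2.imread('pics/pl_t.png').max(2).astype(int)
c=blobs(t<95,320,212,32,30,60)[0]; X=plane('top',c[:,0].astype(float),.030)[:,:2]; e,_=cv2.fitEllipse((X*1000).astype(np.float32))[:2]; print('ejector ring top',e,cv2.fitEllipse((X*1000).astype(np.float32))[1])
ov=cv2.imread('pics/ov_s.png').max(2).astype(int)
c=[k for k in blobs(ov<100,295,205,32,26,30)][:2]
for k in c: print('ring side',cv2.contourArea(k),np.mean(plane('side',k[:,0].astype(float),.030),0),cv2.fitEllipse((plane('side',k[:,0].astype(float),.030)[:,:2]*1000).astype(np.float32)))
# neutral-colour contour of clear lower half block, top view
im=cv2.imread('pics/pl_t.png');b=cv2.cvtColor(im,cv2.COLOR_BGR2LAB)[...,2].astype(int)-128
print('dowel px'); print(t[203:213,321:332]);print(t[240:252,340:350])
print('near hole tri',tri((345.6,243.9),(291.9,203.9)))
zt=.1012
for n,u in(('side',(327.6,187.9)),('side',(291.9,203.9)),('top',(345.6,243.9))): print(n,plane(n,[u],zt))
# distractor screws too (-48,+20),(+48,-20)
for u in((148,214),(340,231)): print('screw side',plane('side',[(u[0]/4+249.6,u[1]/4+139.6)],zt))
print('screw top near-left',plane('top',[((597-500)/3.5+299.6,198/3.5+189.6)],zt))
def exp(c,yaw,z):
    a=np.radians(yaw);R=np.array([[np.cos(a),-np.sin(a)],[np.sin(a),np.cos(a)]])
    return [[*(R@np.array(q)*.001+c),z] for q in((48,20),(-48,-20),(-48,20),(48,-20))]
E=exp([.5276,-.0276],2.56,zt);print(np.array(E));print('side',proj('side',E).round(1).tolist(),'top',proj('top',E).round(1).tolist())
D=exp([.5276,-.0275],2.6,.05);print('dowel exp side',proj('side',D[:2]).round(1).tolist(),'top',proj('top',D[:2]).round(1).tolist())
E
```

```text
ejector ring top (528.3681640625, -27.397228240966797) (43.40825271606445, 44.08595657348633)
ring side 202.0 [ 0.5284 -0.0272  0.03  ] ((528.773193359375, -26.996274948120117), (47.3145751953125, 49.89384460449219), 155.7023468017578)
ring side 75.0 [ 0.53   -0.0234  0.03  ] ((529.1093139648438, -23.32035255432129), (26.146400451660156, 34.49781799316406), 169.2473602294922)
dowel px
[[138 141 142 143 143 142 142 143 144 144 143]
 [138 141 142 141 139 136 137 141 144 144 144]
 [137 140 140 137 127 120 122 133 143 145 144]
 [135 141 139 125 113 109 104 117 136 144 144]
 [135 141 137 116  96  88  86 106 133 143 142]
 [133 141 137 113  85  74  81 111 135 143 143]
 [133 141 137 113  90  80  88 122 139 144 143]
 [133 143 138 118  99  92 100 127 142 144 143]
 [134 142 141 130 114 106 111 132 142 144 144]
 [135 141 143 139 133 129 130 138 143 145 143]]
[[145 145 145 145 146 143 142 143 143 141]
 [145 145 145 145 145 143 142 143 142 140]
 [145 145 145 145 141 138 138 141 142 142]
 [146 145 144 136 127 121 125 137 142 141]
 [144 145 140 122 108 113 113 128 140 143]
 [146 145 137 111  99 109 
[... 219 characters left out ...]
142 143 143]
 [140 138 138 140 138 138 136 135 135 133]]
near hole tri (array([ 0.4797, -0.0491,  0.103 ]), np.float64(0.00018438766703189713))
side [[ 0.5747 -0.0043  0.1012]]
side [[ 0.4799 -0.0469  0.1012]]
top [[ 0.48   -0.0492  0.1012]]
screw side [[ 0.4756 -0.0043  0.1012]]
screw side [[ 0.5808 -0.0437  0.1012]]
screw top near-left [[ 0.4749 -0.0076  0.1012]]
[[ 0.5747 -0.0055  0.1012]
 [ 0.4805 -0.0497  0.1012]
 [ 0.4788 -0.0098  0.1012]
 [ 0.5764 -0.0454  0.1012]]
side [[327.7, 188.2], [292.4, 204.6], [288.4, 194.3], [333.0, 198.0]] top [[326.3, 202.9], [345.8, 243.7], [328.3, 244.5], [343.6, 202.1]]
dowel exp side [[326.9, 205.0], [292.8, 221.9]] top [[326.3, 206.4], [344.9, 245.1]]
```

Independent estimates of lower and upper agree within about 1 mm (centre ≈ (0.528, -0.0272), yaw ≈ 2.6°). I'll descend in small steps, shifting with the measured side force.

```bash
python3 - <<'E'
from h import *
p=np.array([.5281,-.0272]); z=.106
ctrl.move_l([*p,z],rot=O(2.6),vel=.08); ctrl.pause(.2)
F0=ctrl.state()['contact_force']; M0=ctrl.state()['moment']; st('start')
while z>.0885:
    z-=.0015; ctrl.move_l([*p,z],rot=O(2.6),vel=.03)
    s=ctrl.state(); F=s['contact_force']-F0; M=s['moment']-M0
    print(round(z,4),s['tool_pos'],F,M)
    if F[2]>10: print('blocked');break
    if np.hypot(F[0],F[1])>4: p=p+np.clip(F[:2]*5e-5,-4e-4,4e-4)
st('end');print(p)
E
```

```text
start t 17.7 p [ 0.5285 -0.0272  0.1064] F [-0.1544 -0.0061 -3.3996] M [-0.0094  0.0184 -0.0193] gap 0.0249 rpy [-90.0084  -0.0446   2.6036]
0.1045 [ 0.5282 -0.0272  0.1046] [ 0.8324 -0.6156  1.0673] [ 0.0354 -0.0399  0.0257]
0.103 [ 0.5279 -0.0272  0.1029] [-0.7784  0.2904  0.2552] [ 0.0362 -0.0295  0.0151]
0.1015 [ 0.528  -0.0272  0.1013] [0.3001 0.6807 0.0754] [0.024  0.0361 0.0019]
0.1 [ 0.528  -0.0272  0.0998] [ 0.8452  0.6075 -0.2225] [ 0.0334  0.0017 -0.0279]
0.0985 [ 0.528  -0.0272  0.0983] [0.6824 0.0941 0.9745] [-0.0009 -0.0087  0.028 ]
0.097 [ 0.528  -0.0272  0.0968] [-0.6409  0.5475 -0.1457] [ 0.0508 -0.0117  0.002 ]
0.0955 [ 0.528  -0.0272  0.0953] [-0.2372  0.589   0.7495] [-0.0141 -0.0156 -0.0061]
0.094 [ 0.5281 -0.0273  0.0939] [ 0.616  -0.5065  0.1685] [-0.0576 -0.0807  0.0902]
0.0925 [ 0.5282 -0.0273  0.0925] [0.7786 0.0099 0.1773] [-0.111  -0.1523  0.0723]
0.091 [ 0.5282 -0.0273  0.091 ] [ 1.6935 -1.3157  0.0942] [-0.1489 -0.2049  0.0909]
0.0895 [ 0.5282 -0.0273  0.0894] [ 0.8965 -1.6058 -0.623 ] [-0.1629 -0.2153  0.1398]
0.088 [ 0.5282 -0.0273  0.0879] [ 1.0886 -1.4095 -0.8097] [-0.2363 -0.257   0.0443]
end t 20.7 p [ 0.5282 -0.0273  0.0879] F [ 0.9343 -1.4156 -4.2094] M [-0.2457 -0.2386  0.0251] gap 0.0252 rpy [-90.0083  -0.0081   2.6045]
[ 0.5281 -0.0272]
```

The dowels are entering freely. Now pressing against the spring.

```bash
python3 - <<'E'
from h import *
p=np.array([.5281,-.0272]); z=.088; F0=-3.4
while z>.072:
    z-=.0008 if z>.0825 else .0004; ctrl.move_l([*p,z],rot=O(2.6),vel=.03)
    ctrl.pause(.05); s=ctrl.state(); F=s['contact_force']
    print(round(z,4),s['tool_pos'],F,s['moment'],round(s['finger_gap'],4))
    if F[2]-F0>28 or np.hypot(*F[:2])>15: break
ctrl.pause(.5); st('end')
a=shot('side','cl_s')
C=cv2.resize(cv2.imread('pics/cl_s.png')[160:250,250:370],None,fx=6,fy=6,interpolation=2)
cv2.imwrite('pics/cl.png',cv2.convertScaleAbs(C,alpha=1.5))
E
```

```text
0.0872 [ 0.5282 -0.0273  0.0872] [-0.0558 -1.748  -2.7082] [-0.303  -0.1367  0.096 ] 0.0246
0.0864 [ 0.5283 -0.0272  0.087 ] [-2.2009 -1.9521  3.6792] [-0.3745  0.3084  0.0712] 0.0252
0.0856 [ 0.5283 -0.0273  0.0862] [-1.6951 -1.3679  5.7209] [-0.3089  0.4071  0.041 ] 0.025
0.0848 [ 0.5283 -0.0272  0.0855] [-3.2105 -1.9062  5.718 ] [-0.2995  0.4253  0.0823] 0.0251
0.084 [ 0.5283 -0.0272  0.0848] [-1.9774 -1.4976  5.5535] [-0.2882  0.4443  0.0966] 0.025
0.0832 [ 0.5283 -0.0272  0.084 ] [-2.2997 -1.1294  6.3547] [-0.2615  0.372   0.085 ] 0.0251
0.0824 [ 0.5283 -0.0273  0.0833] [-3.1784 -2.5346  7.2009] [-0.2214  0.4825  0.1002] 0.0245
0.082 [ 0.5283 -0.0273  0.083 ] [-2.3123 -1.0078  7.349 ] [-0.3156  0.5645  0.1704] 0.0253
0.0816 [ 0.5283 -0.0273  0.0826] [-3.4933 -2.8064  7.49  ] [-0.2675  0.5329  0.0236] 0.0249
0.0812 [ 0.5283 -0.0273  0.0823] [-3.1915 -1.5447  8.4837] [-0.2759  0.5635  0.0669] 0.0246
0.0808 [ 0.5283 -0.0272  0.0819] [-3.6608 -1.8715  8.474 ] [-0.2995  0.6162  0.1255] 0.0248
0.0804 [ 0.5283 -0.0273  0.0815] [-3.4232 -1.9519  8.9124] [-0.2241  0.6146  0.0996] 0.0248

[... 179 characters left out ...]
3
0.0792 [ 0.5282 -0.0272  0.081 ] [-5.9572 -0.3465 14.4899] [-0.2384  0.9068  0.0071] 0.0247
0.0788 [ 0.5283 -0.0273  0.081 ] [-7.0174 -0.7565 16.3919] [-0.2796  1.1482  0.0648] 0.0247
0.0784 [ 0.5283 -0.0272  0.081 ] [-8.2484 -1.6605 18.8158] [-0.2339  1.3069  0.0271] 0.0251
0.078 [ 0.5283 -0.0273  0.081 ] [-9.6415 -0.8475 21.3817] [-0.2444  1.5505  0.0775] 0.0248
0.0776 [ 0.5283 -0.0272  0.081 ] [-10.6381  -0.5062  24.4048] [-0.1567  1.7159  0.0744] 0.0253
0.0772 [ 0.5283 -0.0272  0.081 ] [-11.6431  -0.4985  27.4499] [-0.2154  1.9242  0.069 ] 0.0249
end t 27.2 p [ 0.5283 -0.0272  0.081 ] F [-11.4576  -0.788   27.71  ] M [-0.1936  1.8567  0.0532] gap 0.0247 rpy [-90.006    0.0192   2.6071]
```

View pics/cl.png

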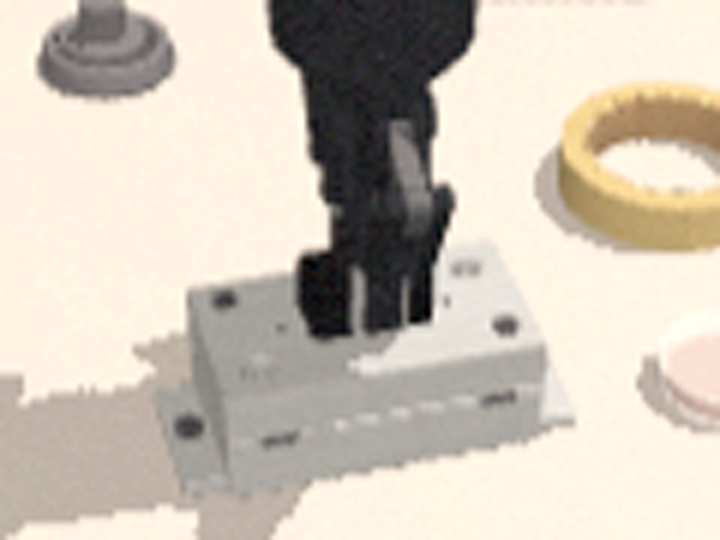

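The image shows the halves flush with no gap. The stop was hard at TCP z = 0.081, exactly 6 mm below ejector contact. Handing in while holding.

```bash
python3 -c "
from h import *
st('final'); ctrl.close_job()"
```

```text
final t 27.25 p [ 0.5283 -0.0273  0.081 ] F [-12.7076  -0.2373  27.1027] M [-0.2218  1.9257  0.0644] gap 0.025 rpy [-90.0078   0.0186   2.6087]
the job is handed in; nothing more can be done
```

The job is done and handed in at 27 s, with the arm still gripping the mould and pressing it shut. I moved the dust cap off the lower half into the cap holder, knob up. Then I lowered the upper half onto the dowels and pressed it down against the ejector.

**Cap:** it reached the holder floor at the expected height, and pictures from both cameras show it seated in the holder and centred.

**Mould:** the dowels went in with under 3 N of side force. The ejector began to resist at TCP z = 0.087, and the plate stopped hard at 0.081. That is the full 6 mm and matches the calculated closed height. The last side view shows no gap between the faces.

**Forces:** the final push is about 27 N, with about 12 N of sideways reaction at the stop, well under the limits.

I did not touch the dish, pen or tweezers. No check failed. The two ways of locating the lower half differed by about 1 mm, and the one image estimate of the upper half's yaw in the grip was about 1° off the tool's yaw. The dowels went in freely despite both.

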